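Make a reagent-tube lane ready and hold its spring carriage open

ROBOT

A 6-joint arm with a two-finger parallel gripper is mounted at the origin on the work surface. World frame = base frame: x ahead of the robot, y to its left, z up, the work surface at z = 0. Lengths are in m, angles in rad, forces in N, time in s.
With the tool pointing down it reaches from about 0.25 to 0.775 m from the base axis. Payload 4 kg.
Tool frame: the origin (TCP) lies midway between the tips of the shut fingers; the grasp point (between the pads) lies 19 mm behind it; z points along the fingers, y is the line along which they close (so a half turn about z gives the same grasp; the last joint's range is limited). The gripper opens to 94 mm and grips with 3 to 60 N. Pads are 16 mm wide; open, the fingers measure 119 mm over their backs; the gripper's body (75 mm by 177 mm) begins 78 mm behind the grasp point.
Start: joints at [1.159, 0.087, 1.371, -0, 1.684, -0.103], TCP at [0.167, 0.524, 0.206] pointing down, gripper open.
Joint ranges: [-3.1, 3.1], [-0.76, 2.03], [0.27, 2.55], [-1.08, 4.22], [0.17, 2.65], [-2.57, 2.57]. Speed limits (rad/s): [2.79, 2.79, 3.14, 3.14, 3.14, 3.14].

INTERFACE

Orientations are given as a 3x3 rotation matrix whose columns are the frame's x, y, z axes.
In Python, from station import manip, snapshot, workorder gives the robot as it stands. The module is installed in compiled form; this text tells all that it offers.
- The arm moves only by the tool play_rows, never from a script. Its argument "steps" is text: rows parted by semicolons, each of 6 numbers parted by spaces: the shift along the tool's x, y, z in units of 25 mm (1.0 is 25 mm), then the turn, a rotation vector about the tool's x, y, z in units of 6 degrees (1.0 is 6 degrees). In form: x y z rx ry rz; .... A call has 1 to 20 rows; each row shifts and turns the commanded pose from where the row before left it, along the tool's axes as they then stand; what a row does not reach is not made up. A row lasts 1/10 s, in which the tool goes at most 50 mm and 8.59 degrees, less where a joint would pass 70% of its speed; a pose out of reach is approached as far as the arm can. A call is refused whole if a number of a shift passes 1 or a number of a turn 1, either way. A call with a gripper value outside its range is refused whole. "fingers" is the closure, from 0 (fully open) to 1 (shut), set as the call begins (left out, the last holds). The fingers move at their own pace and stop on an object; the grip force is fixed at half the most. Time passes only in rows, so rows that do not move let the fingers close. It gives the time, the measured TCP pose, the force, the opening and the grip force at its end, in the units of the state.
- manip.state(): the state, without advancing time (a new reading comes with each control period).
- snapshot(name): name is "side" or "top" or "wrist"; returns a dict with "img" (420x560x3 uint8, red, green, blue), "range_z" (420x560 float32, m along the optical axis (not along the pixel's ray), 0 where there is no reading), "camera_matrix" (3x3 intrinsics, pixels), "eye" and "orientation" of the camera in the world; the wrist camera has in their place "hand_eye" (4x4, takes a point from camera to tool coordinates, whose origin is the TCP and whose axes are the flange's). Camera axes: x right, y up, looking along -z (the intrinsics and any distortion apply to the point x, -y, -z); pixel columns grow to the right and rows downward; lengths in m; the calibration is good to about 2 mm. A picture is of the moment at which its call begins: read the wrist's pose just before it.
- workorder.finish_job(): hands the job in; it is judged then, once.
The state is a dict: "time_s": time; "joints": joint angles; "dq": joint speeds; "tau": joint torques, N m; "tcp_pos": TCP position; "eef_rot": TCP orientation; "contact_force": force on the tool from outside, world axes, zero at the start; "torque": the same for the moment, N m; "gripper_width": opening from 0.0 (shut) to 1.0 (fully open); "grasp_force": force on a finger pad.
Only numpy, scipy, OpenCV 4.12 (cv2) and the standard library are available. Lean on these libraries where they do the work, as an engineer would, in place of code of your own. Each camera call takes 0.05 s, during which the arm holds its last target. There are 200 camera calls.

TASK

Get the empty lane of the reagent-tube stand ready for a new tube: of the two white sleeves on the little rack only one slides all the way onto that lane's steel pin (they look alike, so try them on it); leave that one pushed fully home against the shoulder and lay the other one in the steel tray. Then pull that lane's spring carriage back by its upright finger plate until its pointer stands at the line on the index clip, and finish while still holding it there, so that I can put the glass tube in. Do not disturb anything else on the bench.

Things in the scene. Friction and masses are not known exactly. Their poses are not given: they have to be found in the camera images.
- stand: Grey tube stand, fixed, 190 x 300 mm (x, y). Two lanes along its y, axes 50 mm up. Origin: on the bench under the EMPTY lane's axis, mid-length, z up. The other lane, axis 90 mm to -x, holds a clamped glass tube (30 mm thick). Empty lane from +y: pin block (y 140 to 110 mm, 74 mm high), pin (110 to 72), free gap (72 to -5), carriage, spring block (-114 to -138, 66 mm high).
- pin_shoulder (a point): Centre of the face of the empty lane's pin block (the shoulder), on the pin's axis; axes as the stand's. The pin points to -y: 12 mm thick for 28 mm, then a cone down to 5 mm, tip 38 mm out. A sleeve fully home touches the shoulder, its middle 13 mm out. A sleeve that does not fit sticks on the cone, its middle about 44 mm out. The rail below is 22 mm high.
- sleeve_1: White plastic sleeve (short tube), 26 mm outside diameter, 26 mm long, about 30 g. Origin: its middle; its y is the bore's axis, level at the start (ends alike). Of sleeve_1 and sleeve_2 one is bored 15 mm and slides over the 12 mm pin, the other 10 mm and does not: try them. Either may lie at either place of the rack.
- sleeve_2: The other white sleeve, same outside as sleeve_1; see there.
- rack: Grey rack, fixed, 44 x 136 mm (x, y), plate 6 mm thick, with two steel rods along y on which the sleeves lie end to end, bores along y, middles 26 mm above the bench and about 30 mm either side of the rack's middle. The rods (22 mm over both) are narrower than a sleeve, so fingers reach down beside it. End walls 21 mm high. Origin: middle, on the bench.
- tray: Open square steel tray for the sleeve that does not fit, fixed, 130 x 130 mm, 22 mm high, walls and floor 3 mm. Origin: middle, on the bench.
- carriage: The empty lane's spring carriage. Origin: middle of its upright steel finger plate, 90 mm above the bench; axes as the stand's. Plate 8 mm thick (y), 34 mm wide (x), 61 to 114 mm above the bench: pinch it from above, fingers closing along y. It slides to the stand's -y, 65 mm to its stop, against a spring: 4 N at home, 1.6 N more per 10 mm; let go, it springs back.
- pointer (a point): Tip of the carriage's small dark pointer on its +x flank, 34 mm above the bench; moves with the carriage, at the same y (stand's axes) as the finger plate's middle.
- mark (a point): The black line on top of the index clip, a small steel block clamped beside the empty lane on its +x side, set at another y in every run; axes as the stand's. The pointer stands at it when both have the same place along the stand's y; with the carriage home it is 44 to 56 mm farther to -y.
- jar: Bystander: brown glass jar, 56 mm across, 75 mm high; origin on its underside's centre (tools: between their ends)
- crucible_1: Bystander: white ceramic crucible, 34 mm across, 34 mm high; origin on its underside's centre (tools: between their ends)
- crucible_2: Bystander: white ceramic crucible, as crucible_1; origin on its underside's centre (tools: between their ends)
- beaker: Bystander: glass beaker, 68 mm across, 90 mm high; origin on its underside's centre (tools: between their ends)
- spanner: Bystander: steel spanner 160 mm long, lying flat, its length along its x; origin on its underside's centre (tools: between their ends)
- forceps: Bystander: steel forceps 135 mm long, lying flat, their length along x; origin on its underside's centre (tools: between their ends)
- wash_bottle: Bystander: white plastic bottle, 68 mm across, 160 mm high; origin on its underside's centre (tools: between their ends)
Things that resemble listed ones, but are neither listed nor needed, are in the scene too. Leave any red look-alike of the sleeve_2 alone. Leave any purple look-alike of the tray alone.

How it is judged:
By the outcome, as a careful person would: the job done as asked, in the order asked, and still so for the second after the job is handed in, while the arm keeps its last pose, push and grip.
It also fails if it takes over 72 s, if anything falls off the work surface, if the arm or the gripper's body presses on something with over 40 N, if the wrist force passes 120 N, or if a joint passes its speed limit or range.

## Working session

There is one attempt and no reset: what is moved stays moved. The work goes in short steps, Python scripts to look and compute and a tool call to move; the robot and the scene stay as the last step left them, time stands still between calls to the robot, and variables do not carry over. Pictures are saved under pics/ and viewed, at most 10 in all, crops included, and the job is handed in when it is done.

Besides the shell and the picture viewer there is one more tool, called by a JSON object that holds its "method" and its "body", one argument or row to a line. play_rows: Moves the arm, as the interface text tells. Its arguments: {"type":"object","properties":{"steps":{"type":"string"},"fingers":{"type":"number"}},"required":["steps"]}

```bash
mkdir -p pics
cat > h.py <<'E'
import numpy as np, cv2
from station import manip, snapshot, workorder
def snap(n):
    st=manip.state(); s=snapshot(n); 
    if n=="wrist":
        T=np.eye(4);T[:3,:3]=np.array(st["eef_rot"]).reshape(3,3);T[:3,3]=st["tcp_pos"];s["T"]=T@np.array(s["hand_eye"])
    else:
        T=np.eye(4);T[:3,:3]=np.array(s["orientation"]).reshape(3,3);T[:3,3]=s["eye"];s["T"]=T
    np.savez("last_%s.npz"%n,img=s["img"],z=s["range_z"],K=s["camera_matrix"],T=s["T"])
    return s
def load(n): return np.load("last_%s.npz"%n)
def cloud(d):
    z=d["z"];K=d["K"];v,u=np.mgrid[:z.shape[0],:z.shape[1]]
    P=np.stack([(u-K[0,2])/K[0,0]*z,-(v-K[1,2])/K[1,1]*z,-z],-1)
    return P@d["T"][:3,:3].T+d["T"][:3,3]
def save(name,img,crop=None,scale=1):
    if crop: u0,v0,u1,v1=crop; img=img[v0:v1,u0:u1]
    img=cv2.resize(np.ascontiguousarray(img),None,fx=scale,fy=scale,interpolation=cv2.INTER_CUBIC)
    cv2.imwrite("pics/"+name,img[:,:,::-1])
E
python3 - <<'E'
from h import *
for n in("top","side"):
    s=snap(n);save(n+"1.png",s["img"],scale=1.42);print(n,s["eye"],s["camera_matrix"],{k for k in s})
print(manip.state())
E
```

```text
top [ 0.3866769  -0.07451808  1.41667078] [[429.41394856   0.         269.74084362]
 [  0.         429.41394856 207.12902993]
 [  0.           0.           1.        ]] {'camera_matrix', 'eye', 'T', 'img', 'range_z', 'orientation'}
side [0.25701096 0.71203865 1.15583341] [[541.87400324   0.         276.50403903]
 [  0.         541.87400324 216.72147321]
 [  0.           0.           1.        ]] {'camera_matrix', 'eye', 'T', 'img', 'range_z', 'orientation'}
{'time_s': 0.1, 'joints': array([ 1.15888753e+00,  8.78848575e-02,  1.37210145e+00, -1.97797953e-05,
        1.68362887e+00, -1.03076852e-01]), 'dq': array([-0.00056176, -0.00228838, -0.00392069,  0.00057174,  0.00154238,
        0.00056072]), 'tau': array([ 1.93148408e-03, -3.41254449e+01, -3.03300011e+01,  7.18595157e-02,
        3.04271781e-02, -1.10288179e-04]), 'tcp_pos': array([0.16696506, 0.52351221, 0.20442004]), 'eef_rot': array([[-9.52688501e-01,  3.03947352e-01, -7.91726997e-04],
       [ 3.03948325e-01,  9.52686702e-01, -1.86122768e-03],
       [ 1.88552555e-04, -2.01381431e-03, -9.99997954e-01]]), 'contact_force': array([ 0.22012748, -0.32975698,  0.56898896]), 'torque': array([-0.02689191, -0.01780062,  0.01272901]), 'grasp_force': 0.0, 'gripper_width': 1.0019656977548281}
```

View pics/top1.png

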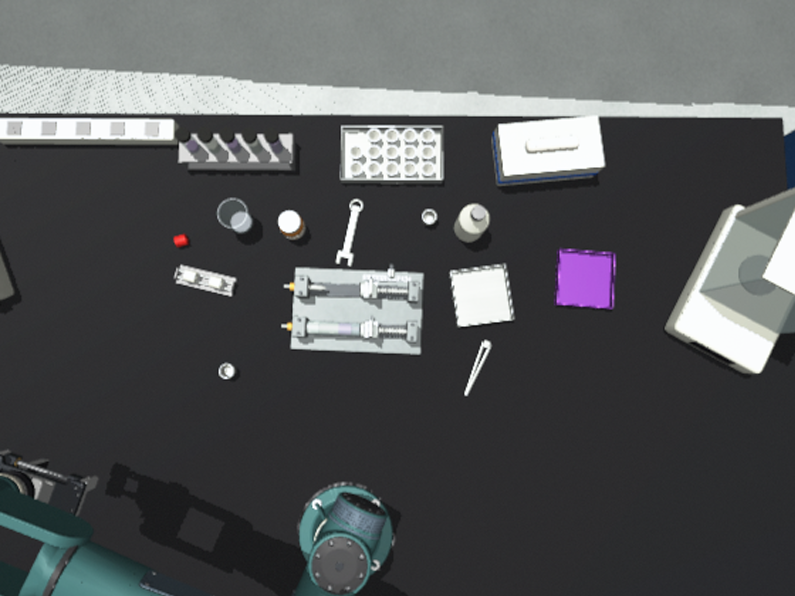

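View pics/side1.png

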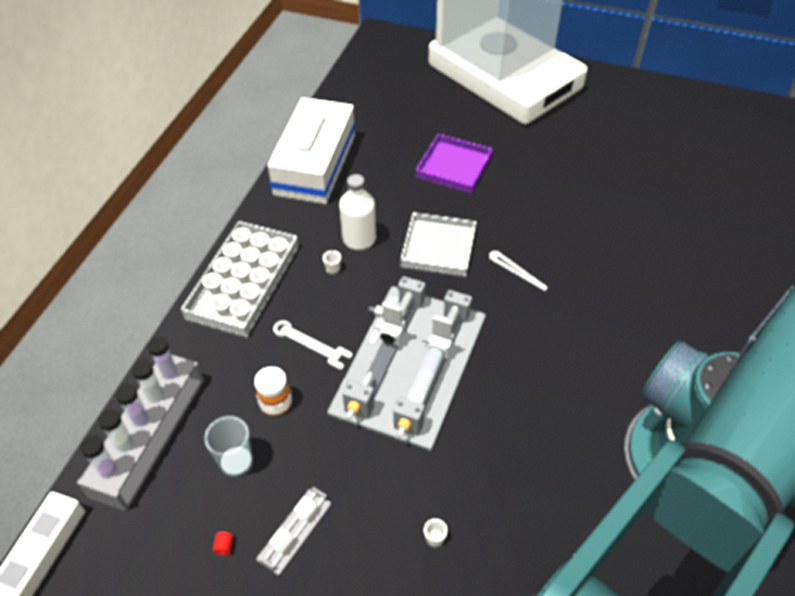

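The top view shows the stand at (357,310), with the empty lane as the upper row at v≈288 and its pin block on the left at (303,287). The rack with two white sleeves is at (205,280). The steel tray is at (481,295); the purple one at (586,279) and the red piece at (180,241) are look-alikes to leave alone. The index clip is near (391,272).

Run:
```python
from h import *
d=load("top");P=cloud(d)
def at(u,v): u,v=u/1.42,v/1.42; return np.round(P[int(round(v)),int(round(u))],3)
for n,u,v in [("rack",205,280),("slA",190,276),("slB",220,284),("stand c",357,310),("pinblk",303,287),("springblk",415,291),("plate",370,287),("tray",481,295),("clip",391,272),("benchpt",357,400),("beaker",235,215),("jar",291,224),("crucL",227,371)]: print(n,at(u,v))
def rect(name,u0,v0,u1,v1,zl,zh):
    m=np.zeros(P.shape[:2],bool);m[int(v0/1.42):int(v1/1.42),int(u0/1.42):int(u1/1.42)]=1
    m&=(P[...,2]>zl)&(P[...,2]<zh);q=P[m][:,:2].astype(np.float32)*1000
    print(name,len(q),cv2.minAreaRect(q))
rect("rack",165,255,245,305,.004,.05);rect("sleeves",165,255,245,305,.030,.05)
rect("stand",280,255,435,365,.006,.2);rect("tray",440,255,525,335,.008,.04)
for n in["side"]:
    print(np.round(load(n)["T"],3))
st=manip.state();print(st["eef_rot"]);print(np.round(np.array(snapshot("wrist")["hand_eye"]),4))
```

```text
rack [0.568 0.331 0.007]
slA [0.574 0.356 0.036]
slB [0.556 0.291 0.021]
stand c [ 0.499 -0.023  0.016]
pinblk [0.545 0.096 0.067]
springblk [ 0.537 -0.154  0.062]
plate [ 0.541 -0.056  0.11 ]
tray [ 0.534 -0.312  0.01 ]
clip [ 0.583 -0.101  0.028]
benchpt [ 0.291 -0.024 -0.001]
beaker [0.724 0.267 0.004]
jar [0.685 0.123 0.076]
crucL [ 0.358  0.275 -0.003]
rack 451 ((573.3543090820312, 327.16656494140625), (113.07550811767578, 168.03111267089844), 1.638384222984314)
sleeves 112 ((565.9757080078125, 329.71221923828125), (87.12100219726562, 23.698959350585938), 76.41634368896484)
stand 5179 ((506.8009033203125, -21.409866333007812), (246.6314239501953, 354.28131103515625), 0.8491542935371399)
tray 238 ((536.7310791015625, -325.76983642578125), (140.02935791015625, 199.8937530517578), 13.248942375183105)
[[-0.943  0.256 -0.213  0.257]
 [-0.333 -0.747  0.576  0.712]
 [-0.011  0.614  0.789  1.156]
 [ 0.     0.     0.     1.   ]]
[[-9.52688501e-01  3.03947352e-01 -7.91726997e-04]
 [ 3.03948325e-01  9.52686702e-01 -1.86122768e-03]
 [ 1.88552555e-04 -2.01381431e-03 -9.99997954e-01]]
[[-2.000e-03  9.731e-01  2.302e-01  6.520e-02]
 [ 1.000e+00  1.800e-03  1.200e-03  1.400e-03]
 [ 7.000e-04  2.302e-01 -9.731e-01 -1.800e-01]
 [ 0.000e+00  0.000e+00  0.000e+00  1.000e+00]]
```

```bash
cat >> h.py <<'E'
from scipy.linalg import logm
import sys
def down(phi):
    c,s=np.cos(np.radians(phi)),np.sin(np.radians(phi)); return np.array([[c,s,0],[s,-c,0],[0,0,-1.]])
def goto(pos,phi,n):
    "constant-twist row (repeat n times) from the measured pose to pos with tool down, x axis at phi"
    st=manip.state();A=np.eye(4);A[:3,:3]=np.array(st["eef_rot"]).reshape(3,3);A[:3,3]=st["tcp_pos"]
    B=np.eye(4);B[:3,:3]=down(phi);B[:3,3]=pos
    L=np.real(logm(np.linalg.inv(A)@B))/n
    row=np.r_[L[:3,3]/.025,np.degrees([L[2,1],L[0,2],L[1,0]])/6]
    print("tcp",np.round(A[:3,3],4),"row x%d:"%n," ".join("%.2f"%x for x in row), "F",np.round(st["contact_force"],1))
E
python3 - <<'E'
from h import *
goto([.572,.355,.2],76,18)
E
```

```text
tcp [0.167  0.5236 0.2046] row x18: -0.84 0.66 0.01 -0.00 0.00 0.80 F [0.1 0.1 0.7]
```

{"method": "play_rows", "body": {
  "steps": "-0.84 0.66 0.01 0 0 0.8;-0.84 0.66 0.01 0 0 0.8;-0.84 0.66 0.01 0 0 0.8;-0.84 0.66 0.01 0 0 0.8;-0.84 0.66 0.01 0 0 0.8;-0.84 0.66 0.01 0 0 0.8;-0.84 0.66 0.01 0 0 0.8;-0.84 0.66 0.01 0 0 0.8;-0.84 0.66 0.01 0 0 0.8;-0.84 0.66 0.01 0 0 0.8;-0.84 0.66 0.01 0 0 0.8;-0.84 0.66 0.01 0 0 0.8;-0.84 0.66 0.01 0 0 0.8;-0.84 0.66 0.01 0 0 0.8;-0.84 0.66 0.01 0 0 0.8;-0.84 0.66 0.01 0 0 0.8;-0.84 0.66 0.01 0 0 0.8;-0.84 0.66 0.01 0 0 0.8;0 0 0 0 0 0",
  "fingers": 0
}}

```text
time_s: 2.05
tcp_pos: [0.5783, 0.369, 0.2001]
eef_rot: [[0.249, 0.969, -0.001], [0.969, -0.249, -0.002], [-0.002, -0.0, -1.0]]
contact_force: [0.2, -1.1, -0.4]
gripper_width: 1.0
grasp_force: 0.0
```

Run:
```python
from h import *
goto([.572,.355,.2],76,1)
s=snap("wrist");save("w1.png",s["img"],scale=1.42);print(s["camera_matrix"][0])
P=cloud(load("wrist"))
for lo,hi in((.004,.05),(.03,.045),(.012,.045)):
    q=P[(P[...,2]>lo)&(P[...,2]<hi)&(abs(P[...,0]-.567)<.07)&(abs(P[...,1]-.33)<.085)]
    print(lo,len(q),q.max(0),cv2.minAreaRect((q[:,:2]*1000).astype(np.float32)))
```

```text
tcp [0.5783 0.369  0.2001] row x1: -0.61 -0.10 0.01 -0.00 0.02 -0.06 F [ 0.2 -1.1 -0.4]
[325.66716864   0.         276.22179455]
0.004 4161 [0.62400324 0.40252727 0.04185538] ((588.7584838867188, 327.81365966796875), (136.494140625, 83.41438293457031), 76.59573364257812)
0.03 1035 [0.59074543 0.37678725 0.04185538] ((569.4278564453125, 332.17791748046875), (87.04718780517578, 24.41644287109375), 76.57376861572266)
0.012 1966 [0.59732109 0.40141721 0.04185538] ((569.5155029296875, 332.4199523925781), (136.4073028564453, 25.34596824645996), 76.17273712158203)
```

View pics/w1.png

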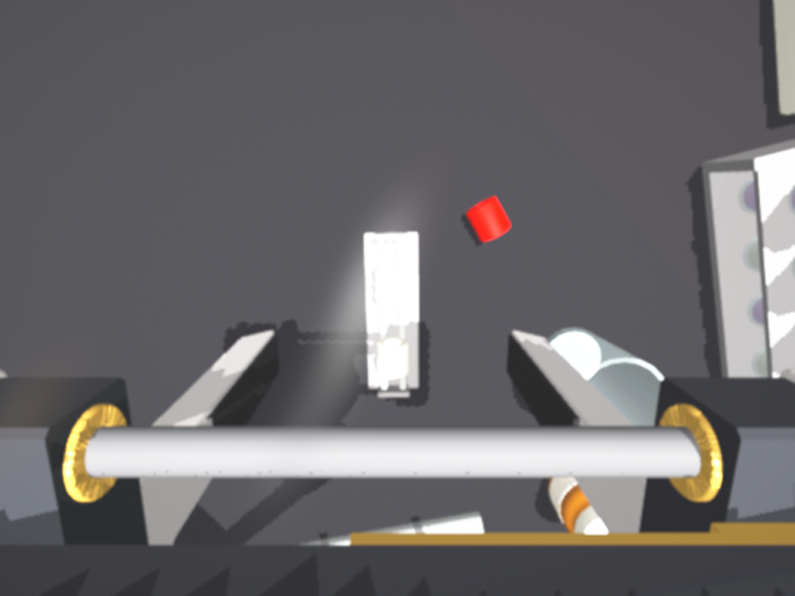

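The wrist view shows the rack end-on at (392,310), with the sleeves near (390,270) and (393,355). The red piece at (488,218) is the look-alike and stays put. Depth puts the rack at 136 x 25 mm over its upper parts, as specified. The sleeves are at (0.562,0.302) and (0.576,0.362), 61 mm apart.

Run:
```python
from h import *
goto([.5623,.3025,.06],76.4,6)
```

```text
tcp [0.5771 0.3709 0.2003] row x6: -0.47 0.01 0.94 -0.00 0.00 -0.02 F [-0.3 -0.3 -0.9]
```

{"method": "play_rows", "body": {
  "steps": "-0.47 0.01 0.94 0 0 -0.02;-0.47 0.01 0.94 0 0 -0.02;-0.47 0.01 0.94 0 0 -0.02;-0.47 0.01 0.94 0 0 -0.02;-0.47 0.01 0.94 0 0 -0.02;-0.47 0.01 0.94 0 0 -0.02;0 0 0 0 0 0;0 0 0 0 0 0;0 0 0 0 0 0"
}}

```text
time_s: 3.0
tcp_pos: [0.5621, 0.3051, 0.062]
eef_rot: [[0.23, 0.973, 0.003], [0.973, -0.23, 0.002], [0.003, 0.003, -1.0]]
contact_force: [-0.0, 0.1, -0.2]
gripper_width: 1.004
grasp_force: 0.0
```

Run:
```python
from h import *
goto([.5623,.3025,.010],76.4,4)
s=snap("wrist");P=cloud(load("wrist"))
q=P[(P[...,2]>.03)&(P[...,2]<.045)&(abs(P[...,0]-.567)<.03)&(abs(P[...,1]-.33)<.06)]
print(len(q),q.max(0),q.min(0),cv2.minAreaRect((q[:,:2]*1000).astype(np.float32)))
```

```text
tcp [0.5621 0.3051 0.062 ] row x4: -0.03 0.01 0.52 0.01 -0.01 0.01 F [-0.   0.1 -0.2]
3019 [0.59119083 0.37698613 0.04154183] [0.5479055  0.28841559 0.0300275 ] ((569.7970581054688, 332.20318603515625), (86.3181381225586, 24.72575569152832), 76.44132232666016)
```

{"method": "play_rows", "body": {
  "steps": "-0.03 0.01 0.52 0 0 0;-0.03 0.01 0.52 0 0 0;-0.03 0.01 0.52 0 0 0;-0.03 0.01 0.51 0 0 0;0 0 0 0 0 0;0 0 0 0 0 0"
}}

```text
time_s: 3.65
tcp_pos: [0.561, 0.3, 0.0073]
eef_rot: [[0.231, 0.973, -0.002], [0.973, -0.231, -0.001], [-0.001, -0.001, -1.0]]
contact_force: [-0.1, -0.7, 0.5]
gripper_width: 0.998
grasp_force: 0.0
```

{"method": "play_rows", "body": {
  "steps": "0 0 0 0 0 0;0 0 0 0 0 0;0 0 0 0 0 0;0 0 0 0 0 0;0 0 0 0 0 0;0 0 0 0 0 0;0 0 0 0 0 0;0 0 0 0 0 0",
  "fingers": 1
}}

```text
time_s: 4.45
tcp_pos: [0.5614, 0.3003, 0.0082]
eef_rot: [[0.231, 0.973, -0.0], [0.973, -0.231, 0.0], [0.0, -0.0, -1.0]]
contact_force: [0.7, -0.8, -0.0]
gripper_width: 0.355
grasp_force: 0.0
```

{"method": "play_rows", "body": {
  "steps": "0 0 0 0 0 0;0 0 0 0 0 0;0 0 0 0 0 0;0 0 0 0 0 0"
}}

```text
time_s: 4.85
tcp_pos: [0.5612, 0.3004, 0.0083]
eef_rot: [[0.231, 0.973, -0.0], [0.973, -0.231, 0.0], [0.0, -0.0, -1.0]]
contact_force: [-2.4, 0.2, 1.4]
gripper_width: 0.266
grasp_force: 30.0
```

{"method": "play_rows", "body": {
  "steps": "0 0 -0.5 0 0 0;0 0 -1 0 0 0;0 0 -1 0 0 0;0 0 -1 0 0 0;0 0 -1 0 0 0;0 0 -1 0 0 0;0 0 -1 0 0 0;0 0 0 0 0 0"
}}

```text
time_s: 5.65
tcp_pos: [0.564, 0.3012, 0.1769]
eef_rot: [[0.231, 0.973, 0.01], [0.973, -0.231, 0.004], [0.006, 0.009, -1.0]]
contact_force: [-0.3, -0.2, 0.7]
gripper_width: 0.27
grasp_force: 30.0
```

Run:
```python
from h import *
print(manip.state()["gripper_width"],manip.state()["grasp_force"])
goto([.54,.0+.04,.22],90,14)
s=snap("wrist");save("w2.png",s["img"],(100,100,460,420),1.8)
```

```text
0.2700942034384688 29.999574223766103
tcp [0.564  0.3012 0.1769] row x14: -0.75 0.02 -0.13 0.01 -0.00 -0.16 F [-0.3 -0.2  0.7]
```

{"method": "play_rows", "body": {
  "steps": "-0.75 0.02 -0.13 0 0 -0.16;-0.75 0.02 -0.13 0 0 -0.16;-0.75 0.02 -0.13 0 0 -0.16;-0.75 0.02 -0.13 0 0 -0.16;-0.75 0.02 -0.13 0 0 -0.16;-0.75 0.02 -0.13 0 0 -0.16;-0.75 0.02 -0.13 0 0 -0.16;-0.75 0.02 -0.13 0 0 -0.16;-0.75 0.02 -0.13 0 0 -0.16;-0.75 0.02 -0.13 0 0 -0.16;-0.75 0.02 -0.13 0 0 -0.16;-0.75 0.02 -0.13 0 0 -0.16;-0.75 0.02 -0.13 0 0 -0.16;-0.75 0.02 -0.13 0 0 -0.16;0 0 0 0 0 0;0 0 0 0 0 0"
}}

```text
time_s: 7.3
tcp_pos: [0.5354, 0.0398, 0.2148]
eef_rot: [[-0.0, 1.0, -0.002], [1.0, 0.0, 0.001], [0.001, -0.002, -1.0]]
contact_force: [-0.2, 0.6, -0.9]
gripper_width: 0.269
grasp_force: 30.0
```

Run:
```python
from h import *
s=snap("wrist");save("w3.png",s["img"],scale=1.42)
P=cloud(s|{"z":s["range_z"],"K":s["camera_matrix"]})
print(manip.state()["tcp_pos"])
```

```text
[0.53539431 0.0401603  0.21498791]
```

View pics/w3.png

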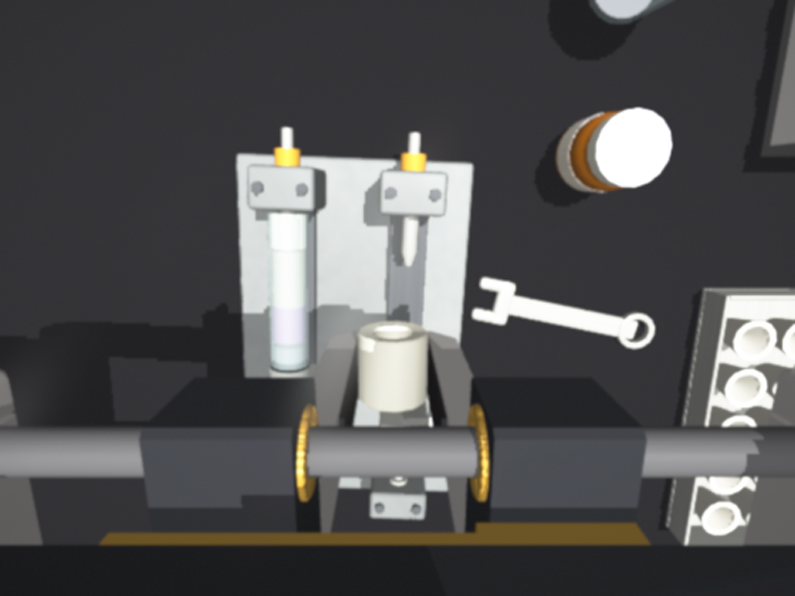

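The wrist view shows the empty lane's pin block at (413,192) and the pin from (410,215) to its tip at (409,265). The held sleeve is at (393,365), upright in the fingers. Next I measure the block top, pin axis, held sleeve and stand angle from depth.

Run:
```python
from h import *
d=load("wrist");P=cloud(d);f=1/1.42
def box(u0,v0,u1,v1): return P[int(v0*f):int(v1*f),int(u0*f):int(u1*f)].reshape(-1,3)
def mr(n,q):print(n,len(q),np.round(q.mean(0),4),np.round(q.min(0),4),np.round(q.max(0),4),[np.round(x,1) for x in cv2.minAreaRect((q[:,:2]*1000).astype(np.float32))])
b=box(370,160,460,225);mr("blockE top",b[(b[:,2]>.068)&(b[:,2]<.082)])
b=box(235,150,330,225);mr("blockT top",b[(b[:,2]>.068)&(b[:,2]<.082)])
b=box(390,218,430,275);p=b[(b[:,2]>.038)&(b[:,2]<.066)];mr("pin",p)
# ridge per y slice
for y in np.arange(p[:,1].min(),p[:,1].max(),.005):
    q=p[(p[:,1]>=y)&(p[:,1]<y+.005)]; print(round(y,4),len(q),np.round([(q[:,0].min()+q[:,0].max())/2,np.ptp(q[:,0]),q[:,2].max()],4))
b=box(335,310,450,415);s=b[(b[:,2]>.215)&(b[:,2]<.26)];mr("sleeve",s)
# clip region/other: left lane glass tube
b=box(265,230,315,350);t=b[(b[:,2]>.05)&(b[:,2]<.075)];mr("tube",t)
b=box(232,140,480,380);m=b[(b[:,2]>.008)&(b[:,2]<.2)];mr("stand",m)
# edges: far edge
pl=b[(b[:,2]>.006)&(b[:,2]<.018)];mr("plate",pl)
```

```text
blockE top 1488 [0.5503 0.1021 0.0748] [0.5275 0.0868 0.0702] [0.5739 0.1172 0.0794] [array([550.5, 101.8]), array([30., 46.]), np.float64(87.7)]
blockT top 1525 [0.4617 0.1057 0.0748] [0.4376 0.0898 0.068 ] [0.4842 0.1211 0.0794] [array([460.7, 105.5]), array([30.1, 46.1]), np.float64(87.7)]
pin 361 [0.549  0.0687 0.0551] [0.5435 0.0489 0.05  ] [0.5551 0.085  0.0585] [array([549.3,  66.9]), array([36.1, 11.6]), np.float64(90.0)]
0.0489 30 [0.5488 0.0065 0.0555]
0.0539 40 [0.5489 0.0107 0.0569]
0.0589 52 [0.5488 0.0106 0.0585]
0.0639 56 [0.5493 0.0116 0.0584]
0.0689 58 [0.5493 0.0116 0.0577]
0.0739 59 [0.5492 0.0115 0.0583]
0.0789 52 [0.5497 0.0105 0.0577]
0.0839 14 [0.5497 0.0103 0.0576]
sleeve 4020 [0.5367 0.0458 0.2416] [0.5142 0.0292 0.2151] [0.5583 0.0559 0.2599] [array([536.3,  42.6]), array([44.1, 26.7]), np.float64(0.2)]
tube 2401 [0.4602 0.0339 0.0626] [ 0.4416 -0.0166  0.0509] [0.4743 0.0778 0.0676] [array([457.7,  31. ]), array([94.1, 30.1]), np.float64(87.8)]
stand 21427 [0.5007 0.0554 0.0324] [ 0.4039 -0.0572  0.008 ] [0.6112 0.1392 0.0794] [array([501.4,  45.9]), array([210.6, 192.4]), np.float64(4.6)]
plate 11865 [0.5046 0.05   0.0129] [ 0.4039 -0.0572  0.0062] [0.6112 0.1314 0.0173] [array([509.4,  34.6]), array([189.4, 205.8]), np.float64(88.4)]
```

Run:
```python
from h import *
from scipy.optimize import least_squares
d=load("wrist");P=cloud(d);f=1/1.42
def fit(u0,v0,u1,v1,lo,hi,r,n):
    b=P[int(v0*f):int(v1*f),int(u0*f):int(u1*f)].reshape(-1,3);b=b[(b[:,2]>lo)&(b[:,2]<hi)]
    x0=[b[:,0].mean(),b[:,2].max()-r,0]; ym=b[:,1].mean()
    g=lambda p:np.hypot(b[:,0]-p[0]-p[2]*(b[:,1]-ym),b[:,2]-p[1])-r
    s=least_squares(g,x0,loss="soft_l1",f_scale=.0005);print(n,len(b),"x,z,slope",np.round(s.x,4),"ymid",round(ym,4),"ptpy",b[:,1].min(),b[:,1].max(),np.std(g(s.x)))
fit(362,325,422,408,.236,.26,.013,"sleeve")
fit(395,216,430,245,.050,.064,.006,"pin")
fit(265,250,315,345,.055,.075,.015,"tube")
print(manip.state()["tcp_pos"])
goto([.5486,.005,.0320],87.65,12)
```

```text
sleeve 2118 x,z,slope [0.5371 0.2331 0.002 ] ymid 0.0442 ptpy 0.029529530696914594 0.055928605529456034 0.0008889911005447221
pin 222 x,z,slope [0.5494 0.0506 0.0411] ymid 0.0757 ptpy 0.06594697373152365 0.08596593298933816 0.0005866437193375778
tube 1767 x,z,slope [0.4575 0.0509 0.0408] ymid 0.028 ptpy -0.010614917527550102 0.06270099089465686 0.0005958047346473284
[0.53539431 0.0401603  0.21498791]
tcp [0.5354 0.0402 0.215 ] row x12: -0.12 0.05 0.61 -0.00 -0.00 0.03 F [ 0.1  0.1 -0.7]
```

Run:
```python
from h import *
goto([.5461,.0245,.0326],87.65,10)
```

```text
tcp [0.5354 0.0402 0.215 ] row x10: -0.06 0.04 0.73 -0.00 -0.00 0.04 F [ 0.1  0.1 -0.7]
```

{"method": "play_rows", "body": {
  "steps": "-0.06 0.04 0.73 0 0 0.04;-0.06 0.04 0.73 0 0 0.04;-0.06 0.04 0.73 0 0 0.04;-0.06 0.04 0.73 0 0 0.04;-0.06 0.04 0.73 0 0 0.04;-0.06 0.04 0.73 0 0 0.04;-0.06 0.04 0.73 0 0 0.04;-0.06 0.04 0.73 0 0 0.04;-0.06 0.04 0.73 0 0 0.04;-0.06 0.04 0.73 0 0 0.04;0 0 0 0 0 0;0 0 0 0 0 0;0 0 0 0 0 0"
}}

```text
time_s: 8.65
tcp_pos: [0.5464, 0.025, 0.0348]
eef_rot: [[0.04, 0.999, 0.002], [0.999, -0.04, 0.0], [0.0, 0.002, -1.0]]
contact_force: [0.6, -0.4, -0.5]
gripper_width: 0.271
grasp_force: 30.0
```

```bash
cat >> h.py <<'E'
from scipy.optimize import least_squares
def cyl(P,m,r,n):
    b=P[m];x0=[np.median(b[:,0]),b[:,2].max()-r,.04];ym=b[:,1].mean()
    g=lambda p:np.hypot(b[:,0]-p[0]-p[2]*(b[:,1]-ym),b[:,2]-p[1])-r
    s=least_squares(g,x0,loss="soft_l1",f_scale=.0005);print(n,len(b),"x,z,slope",np.round(s.x,4),"y",np.round([ym,b[:,1].min(),b[:,1].max()],4),np.std(g(s.x)))
def pinsleeve():
    s=snap("wrist");P=cloud(load("wrist"));t=np.array(manip.state()["tcp_pos"]);print("tcp",t)
    X,Y,Z=P[...,0],P[...,1],P[...,2]
    cyl(P,(abs(X-.549)<.009)&(Y>.06)&(Y<.083)&(Z>.048)&(Z<.065),.006,"pin")
    cyl(P,(abs(X-t[0]-.001)<.010)&(abs(Y-t[1]-.0025)<.0135)&(Z>t[2]+.022)&(Z<t[2]+.036),.013,"sleeve")
    return s
E
python3 - <<'E'
from h import *
s=pinsleeve();save("w4.png",s["img"],(180,130,400,330),3)
E
```

```text
tcp [0.54653121 0.02479016 0.03509362]
pin 1117 x,z,slope [0.5493 0.0507 0.0422] y [0.0716 0.06   0.083 ] 0.0005102871345750573
sleeve 2010 x,z,slope [0.5481 0.0532 0.0406] y [0.0287 0.0142 0.0408] 0.0008484157341826999
```

View pics/w4.png

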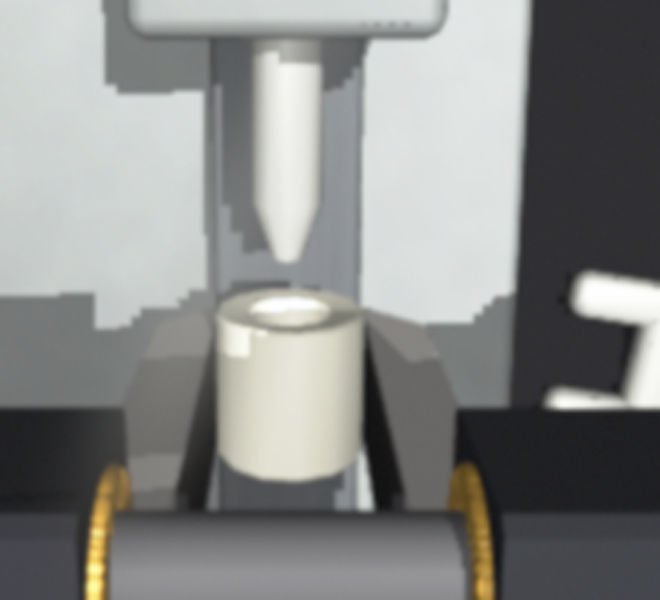

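The crop shows the sleeve at (290,385), with its bore about 80 px wide against the 145 px outside, roughly 14 mm. The pin tip is at (288,262). The sleeve sits 2.5 mm too high and 0.6 mm to +x, so I correct both and then slide on.

{"method": "play_rows", "body": {
  "steps": "0 -0.02 0.1 0 0 0;0 0 0 0 0 0;0.2 0 0 0 0 0;0.2 0 0 0 0 0;0.2 0 0 0 0 0;0.2 0 0 0 0 0;0.2 0 0 0 0 0;0 0 0 0 0 0;0 0 0 0 0 0"
}}

```text
time_s: 9.6
tcp_pos: [0.5461, 0.0495, 0.0312]
eef_rot: [[0.04, 0.999, -0.0], [0.999, -0.04, -0.0], [-0.0, -0.0, -1.0]]
contact_force: [0.0, -0.8, -0.1]
gripper_width: 0.269
grasp_force: 30.0
```

Run:
```python
from h import *
s=pinsleeve();print(manip.state()["contact_force"],manip.state()["torque"])
```

```text
tcp [0.5461248  0.04939615 0.03119561]
pin 1348 x,z,slope [0.5494 0.0605 0.0695] y [0.0699 0.06   0.0829] 0.002363604869672633
sleeve 2033 x,z,slope [0.5478 0.0495 0.0407] y [0.0535 0.0389 0.0654] 0.0011769284299573777
[ 0.23252871 -0.46228145 -0.98023373] [-0.01498845  0.05367053  0.00925125]
```

Already past the cone without force, so this is the sleeve that fits. I correct the offset slightly and push it home.

{"method": "play_rows", "body": {
  "steps": "0 0.03 -0.05 0 0 0;0 0 0 0 0 0;0.2 0 0 0 0 0;0.2 0 0 0 0 0;0.2 0 0 0 0 0;0.2 0 0 0 0 0;0 0 0 0 0 0;0 0 0 0 0 0"
}}

```text
time_s: 10.45
tcp_pos: [0.5476, 0.0696, 0.0324]
eef_rot: [[0.04, 0.999, -0.0], [0.999, -0.04, -0.0], [-0.0, -0.0, -1.0]]
contact_force: [-0.2, 0.3, -1.0]
gripper_width: 0.269
grasp_force: 30.0
```

{"method": "play_rows", "body": {
  "steps": "0.04 0 0 0 0 0;0.04 0 0 0 0 0;0.04 0 0 0 0 0;0 0 0 0 0 0;0 0 0 0 0 0"
}}

```text
time_s: 10.95
tcp_pos: [0.5478, 0.0714, 0.0325]
eef_rot: [[0.041, 0.999, -0.0], [0.999, -0.041, -0.001], [-0.001, -0.0, -1.0]]
contact_force: [-0.4, -3.2, -0.5]
gripper_width: 0.269
grasp_force: 30.0
```

{"method": "play_rows", "body": {
  "steps": "0.06 0 0 0 0 0;0.06 0 0 0 0 0;0 0 0 0 0 0;0 0 0 0 0 0"
}}

```text
time_s: 11.35
tcp_pos: [0.5478, 0.0715, 0.0325]
eef_rot: [[0.041, 0.999, -0.001], [0.999, -0.041, -0.007], [-0.007, -0.0, -1.0]]
contact_force: [-0.7, -11.2, 0.3]
gripper_width: 0.27
grasp_force: 30.0
```

Run:
```python
from h import *
s=pinsleeve();save("w5.png",s["img"],(180,100,400,300),3)
```

```text
tcp [0.54781098 0.07143355 0.03250314]
pin 1426 x,z,slope [0.5491 0.0587 0.0117] y [0.0724 0.061  0.083 ] 0.0012606411950958662
sleeve 1634 x,z,slope [0.5494 0.0509 0.0419] y [0.0728 0.061  0.0844] 0.000533982477379305
```

{"method": "play_rows", "body": {
  "steps": "-0.08 0 0 0 0 0;0 0 0 0 0 0;0 0 0 0 0 0;0 0 0 0 0 0;0 0 0 0 0 0;0 0 0 0 0 0;0 0 0 0 0 0",
  "fingers": 0.4
}}

```text
time_s: 12.1
tcp_pos: [0.5478, 0.0735, 0.0325]
eef_rot: [[0.041, 0.999, 0.0], [0.999, -0.041, 0.0], [0.0, 0.0, -1.0]]
contact_force: [0.3, -0.1, 0.5]
gripper_width: 0.602
grasp_force: 0.0
```

{"method": "play_rows", "body": {
  "steps": "0 0 -0.5 0 0 0;0 0 -0.8 0 0 0;0 0 -0.8 0 0 0;0 0 -1 0 0 0;0 0 -1 0 0 0;0 0 -1 0 0 0;0 0 0 0 0 0"
}}

```text
time_s: 12.8
tcp_pos: [0.5505, 0.0735, 0.1656]
eef_rot: [[0.041, 0.999, 0.01], [0.999, -0.041, 0.001], [0.001, 0.01, -1.0]]
contact_force: [0.1, -0.7, 0.6]
gripper_width: 0.602
grasp_force: 0.0
```

Run:
```python
from h import *
s=snap("wrist");P=cloud(load("wrist"));X,Y,Z=[P[...,i] for i in range(3)]
cyl(P,(abs(X-.5494)<.012)&(Y>.04)&(Y<.086)&(Z>.052)&(Z<.068),.013,"sleeve on pin")
goto([.5765,.3610,.08],76.4,13)
```

```text
sleeve on pin 747 x,z,slope [0.5493 0.0489 0.0375] y [0.0711 0.0495 0.085 ] 0.0022071302071536444
tcp [0.5493 0.0734 0.1628] row x13: 0.89 -0.04 0.25 0.00 -0.00 0.14 F [-0.2  0.1  0. ]
```

{"method": "play_rows", "body": {
  "steps": "0.89 -0.04 0 0 0 0.14;0.89 -0.04 0 0 0 0.14;0.89 -0.04 0.1 0 0 0.14;0.89 -0.04 0.25 0 0 0.14;0.89 -0.04 0.25 0 0 0.14;0.89 -0.04 0.25 0 0 0.14;0.89 -0.04 0.3 0 0 0.14;0.89 -0.04 0.3 0 0 0.14;0.89 -0.04 0.3 0 0 0.14;0.89 -0.04 0.35 0 0 0.14;0.89 -0.04 0.35 0 0 0.14;0.89 -0.04 0.4 0 0 0.14;0.89 -0.04 0.4 0 0 0.14;0 0 0 0 0 0;0 0 0 0 0 0;0 0 0 0 0 0"
}}

```text
time_s: 14.45
tcp_pos: [0.5719, 0.3605, 0.0785]
eef_rot: [[0.23, 0.973, -0.0], [0.973, -0.23, -0.001], [-0.001, -0.0, -1.0]]
contact_force: [-0.1, 0.7, 0.3]
gripper_width: 0.602
grasp_force: 0.0
```

Run:
```python
from h import *
s=snap("wrist");P=cloud(load("wrist"))
q=P[(P[...,2]>.03)&(P[...,2]<.045)&(abs(P[...,0]-.567)<.03)&(abs(P[...,1]-.36)<.04)]
print(len(q),q.max(0),q.min(0),cv2.minAreaRect((q[:,:2]*1000).astype(np.float32)))
goto([.5763,.3612,.009],76.4,5)
```

```text
1239 [0.59106892 0.37702544 0.04130471] [0.56199711 0.34693018 0.03013318] ((576.5948486328125, 361.7314147949219), (26.307910919189453, 24.322404861450195), 76.96322631835938)
tcp [0.5722 0.3604 0.079 ] row x5: 0.01 0.03 0.56 0.00 0.00 0.01 F [ 0.9 -0.1  1.1]
```

{"method": "play_rows", "body": {
  "steps": "0.01 0.03 0.56 0 0 0;0.01 0.03 0.56 0 0 0;0.01 0.03 0.56 0 0 0;0.01 0.03 0.56 0 0 0;0.01 0.03 0.53 0 0 0;0 0 0 0 0 0;0 0 0 0 0 0"
}}

```text
time_s: 15.2
tcp_pos: [0.5757, 0.3617, 0.0088]
eef_rot: [[0.229, 0.973, -0.001], [0.973, -0.229, -0.0], [-0.001, -0.001, -1.0]]
contact_force: [0.4, 1.6, 0.9]
gripper_width: 0.601
grasp_force: 0.0
```

{"method": "play_rows", "body": {
  "steps": "0 0 0 0 0 0;0 0 0 0 0 0;0 0 0 0 0 0;0 0 0 0 0 0;0 0 0 0 0 0;0 0 0 0 0 0;0 0 0 0 0 0;0 0 0 0 0 0",
  "fingers": 1
}}

```text
time_s: 16.0
tcp_pos: [0.5759, 0.362, 0.01]
eef_rot: [[0.229, 0.973, 0.0], [0.973, -0.229, 0.0], [0.0, -0.0, -1.0]]
contact_force: [-2.5, 0.4, 4.0]
gripper_width: 0.265
grasp_force: 30.0
```

{"method": "play_rows", "body": {
  "steps": "0 0 -0.5 0 0 0;0 0 -1 0 0 0;0 0 -1 0 0 0;0 0 -1 0 0 0;0 0 -1 0 0 0;0 0 -1 0 0 0;0 0 -1 0 0 0;0 0 -1 0 0 0;0 0 0 0 0 0;0 0 0 0 0 0"
}}

```text
time_s: 17.0
tcp_pos: [0.5763, 0.3617, 0.1973]
eef_rot: [[0.229, 0.973, 0.001], [0.973, -0.229, 0.0], [0.001, 0.001, -1.0]]
contact_force: [-0.4, 0.1, -0.2]
gripper_width: 0.266
grasp_force: 30.0
```

Run:
```python
from h import *
print(manip.state()["gripper_width"])
goto([.53,-.29,.2],76.4,27)
P=cloud(load("top"));f=1/1.42
def b(u0,v0,u1,v1,lo,hi,n):
    q=P[int(v0*f):int(v1*f),int(u0*f):int(u1*f)].reshape(-1,3);q=q[(q[:,2]>lo)&(q[:,2]<hi)];print(n,len(q),np.round(np.median(q,0),3),np.round(q.min(0),3),np.round(q.max(0),3))
b(445,195,500,248,.05,.2,"bottle");b(455,270,510,322,.001,.03,"tray in")
```

```text
0.26611160415893576
tcp [0.5763 0.3617 0.1973] row x27: -0.96 0.16 -0.00 0.00 -0.00 0.00 F [-0.4  0.1 -0.2]
bottle 426 [ 0.684 -0.275  0.111] [ 0.66  -0.316  0.051] [ 0.727 -0.249  0.164]
tray in 870 [ 0.534 -0.313  0.004] [ 0.477 -0.378  0.001] [ 0.595 -0.248  0.027]
```

{"method": "play_rows", "body": {
  "steps": "-0.96 0.16 0 0 0 0;-0.96 0.16 0 0 0 0;-0.96 0.16 0 0 0 0;-0.96 0.16 0 0 0 0;-0.96 0.16 0 0 0 0;-0.96 0.16 0 0 0 0;-0.96 0.16 0 0 0 0;-0.96 0.16 0 0 0 0;-0.96 0.16 0 0 0 0;-0.96 0.16 0 0 0 0;-0.96 0.16 0 0 0 0;-0.96 0.16 0 0 0 0;-0.96 0.16 0 0 0 0;-0.96 0.16 0 0 0 0;-0.96 0.16 0 0 0 0;-0.96 0.16 0 0 0 0;-0.96 0.16 0 0 0 0;-0.96 0.16 0 0 0 0;-0.96 0.16 0 0 0 0;-0.96 0.16 0 0 0 0"
}}

```text
time_s: 19.0
tcp_pos: [0.5425, -0.1245, 0.1942]
eef_rot: [[0.229, 0.973, -0.004], [0.973, -0.229, 0.001], [0.0, -0.004, -1.0]]
contact_force: [-0.9, -0.3, -0.6]
gripper_width: 0.272
grasp_force: 30.0
```

{"method": "play_rows", "body": {
  "steps": "-0.96 0.16 0 0 0 0;-0.96 0.16 0 0 0 0;-0.96 0.16 0 0 0 0;-0.96 0.16 0 0 0 0;-0.96 0.16 0 0 0 0;-0.96 0.16 0 0 0 0;-0.96 0.16 0 0 0 0;0 0 0 0 0 1;0 0 0 0 0 1;0 0 0 0 0 1;0 0 0 0 0 1;0 0 0 0 0 1;0 0 0 0 0 1;0 0 0 0 0 1;0 0 0 0 0 1;0 0 0 0 0 1;0 0 0 0 0 1;0 0 0 0 0 1;0 0 0 0 0 1"
}}

```text
time_s: 20.9
tcp_pos: [0.5315, -0.2932, 0.1939]
eef_rot: [[0.997, 0.078, -0.004], [0.078, -0.997, 0.003], [-0.004, -0.003, -1.0]]
contact_force: [-0.3, -0.4, -0.2]
gripper_width: 0.267
grasp_force: 30.0
```

Run:
```python
from h import *
s=snap("wrist");P=cloud(load("wrist"));X,Y,Z=[P[...,i] for i in range(3)]
q=P[(Z>.012)&(Z<.03)&(abs(X-.535)<.09)&(abs(Y+.313)<.09)]
print(len(q),cv2.minAreaRect((q[:,:2]*1000).astype(np.float32)))
goto([.535,-.313,.09],4.4,6)
```

```text
1426 ((535.4832153320312, -308.7331848144531), (130.6750030517578, 130.3839569091797), 7.649152755737305)
tcp [ 0.5316 -0.2932  0.194 ] row x6: 0.01 0.13 0.69 -0.00 0.01 -0.00 F [-0.1  0.4 -0.8]
```

{"method": "play_rows", "body": {
  "steps": "0.02 0.1 0.69 0 0 0;0.02 0.1 0.69 0 0 0;0.02 0.1 0.69 0 0 0;0.02 0.1 0.69 0 0 0;0.02 0.1 0.69 0 0 0;0.02 0.1 0.69 0 0 0;0 0 0.6 0 0 0;0 0 0.6 0 0 0;0 0 0.6 0 0 0;0 0 0.6 0 0 0;0 0 0.5 0 0 0;0 0 0.2 0 0 0;0 0 0 0 0 0;0 0 0 0 0 0"
}}

```text
time_s: 22.35
tcp_pos: [0.5373, -0.3087, 0.0166]
eef_rot: [[0.997, 0.083, 0.001], [0.083, -0.997, -0.001], [0.001, 0.001, -1.0]]
contact_force: [0.1, -0.5, 0.6]
gripper_width: 0.271
grasp_force: 30.0
```

{"method": "play_rows", "body": {
  "steps": "0 0 0.2 0 0 0;0 0 0.2 0 0 0;0 0 0 0 0 0;0 0 0 0 0 0"
}}

```text
time_s: 22.75
tcp_pos: [0.5366, -0.3083, 0.0057]
eef_rot: [[0.997, 0.083, -0.0], [0.083, -0.997, 0.0], [-0.0, -0.0, -1.0]]
contact_force: [1.0, -0.1, -0.8]
gripper_width: 0.273
grasp_force: 30.0
```

{"method": "play_rows", "body": {
  "steps": "0 0 0 0 0 0;0 0 0 0 0 0;0 0 0 0 0 0;0 0 0 0 0 0;0 0 0 0 0 0",
  "fingers": 0.5
}}

```text
time_s: 23.25
tcp_pos: [0.5368, -0.3085, 0.0061]
eef_rot: [[0.997, 0.083, 0.0], [0.083, -0.997, -0.0], [0.0, 0.0, -1.0]]
contact_force: [0.4, -0.3, 0.3]
gripper_width: 0.499
grasp_force: 0.0
```

{"method": "play_rows", "body": {
  "steps": "0 0 -0.4 0 0 0;0 0 -0.8 0 0 0;0 0 -1 0 0 0;0 0 -1 0 0 0;0 0 -1 0 0 0;0 0 -1 0 0 0;0 0 -1 0 0 0;0 0 -1 0 0 0;0 0 0 0 0 0"
}}

```text
time_s: 24.15
tcp_pos: [0.5387, -0.3097, 0.1918]
eef_rot: [[0.997, 0.083, 0.008], [0.083, -0.997, -0.006], [0.008, 0.006, -1.0]]
contact_force: [1.0, -1.4, -0.0]
gripper_width: 0.503
grasp_force: 0.0
```

Run:
```python
from h import *
s=snap("wrist");P=cloud(load("wrist"));X,Y,Z=[P[...,i] for i in range(3)]
q=P[(Z>.020)&(Z<.04)&(abs(X-.535)<.05)&(abs(Y+.309)<.05)]
print(len(q),q.max(0),cv2.minAreaRect((q[:,:2]*1000).astype(np.float32)))
# carriage view pose; predicted plate from stand frame later
goto([.52,-.075,.21],0-2.35,14)
```

```text
552 [ 0.5505808  -0.29490693  0.03217897] ((536.7920532226562, -307.6509094238281), (25.963790893554688, 24.37931251525879), 4.961971759796143)
tcp [ 0.5378 -0.3091  0.1889] row x14: -0.04 -0.67 -0.06 0.00 -0.00 0.08 F [ 0.5  0.1 -0.2]
```

{"method": "play_rows", "body": {
  "steps": "-0.04 -0.67 -0.06 0 0 0.08;-0.04 -0.67 -0.06 0 0 0.08;-0.04 -0.67 -0.06 0 0 0.08;-0.04 -0.67 -0.06 0 0 0.08;-0.04 -0.67 -0.06 0 0 0.08;-0.04 -0.67 -0.06 0 0 0.08;-0.04 -0.67 -0.06 0 0 0.08;-0.04 -0.67 -0.06 0 0 0.08;-0.04 -0.67 -0.06 0 0 0.08;-0.04 -0.67 -0.06 0 0 0.08;-0.04 -0.67 -0.06 0 0 0.08;-0.04 -0.67 -0.06 0 0 0.08;-0.04 -0.67 -0.06 0 0 0.08;-0.04 -0.67 -0.06 0 0 0.08;0 0 0 0 0 0;0 0 0 0 0 0"
}}

```text
time_s: 25.8
tcp_pos: [0.5153, -0.0737, 0.2061]
eef_rot: [[0.999, -0.033, -0.002], [-0.033, -0.999, 0.0], [-0.002, -0.0, -1.0]]
contact_force: [1.1, -0.9, -0.1]
gripper_width: 0.496
grasp_force: 0.0
```

Run:
```python
from h import *
s=snap("wrist");save("w6.png",s["img"],scale=1.42)
print(manip.state()["tcp_pos"])
```

```text
[ 0.51549816 -0.0742693   0.2061723 ]
```

View pics/w6.png

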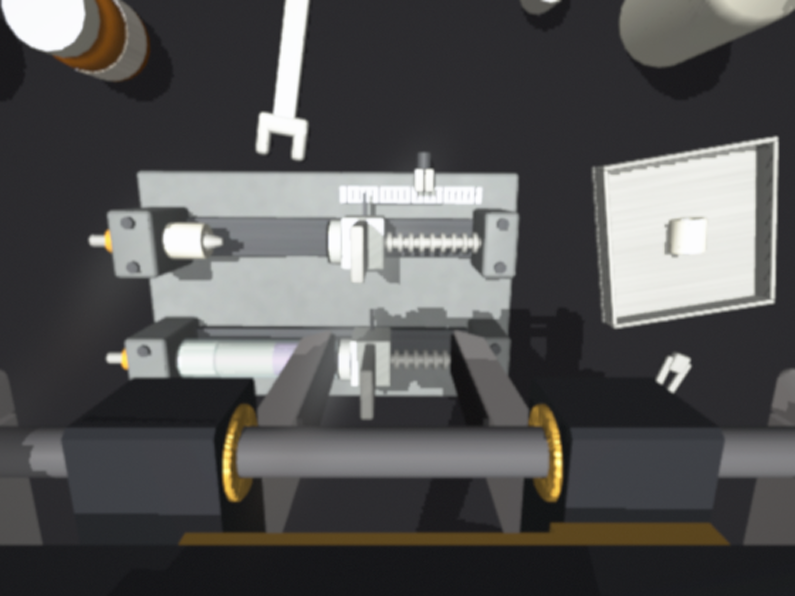

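The sleeve is home against the pin block at (184,241) with the pin tip sticking out, and the other one lies in the tray at (687,236). The plate is at (358,252), the pointer near (368,203) and the index clip near (424,180). The stripe at (410,195) is the scale. I enlarge this area.

Run:
```python
from h import *
d=load("wrist");save("w7.png",d["img"],(225,100,325,175),8)
P=cloud(d);f=1/1.42;X,Y,Z=[P[...,i] for i in range(3)]
E=np.array([[.9992,-.041],[.041,.9992]]);o=np.array([.5454,-.0231])
S=(P[...,:2]-o)@E.T
m=(Z>.105)&(Z<.122)&(abs(S[...,0])<.03)&(abs(S[...,1]+.03)<.05)
q=S[m];print("plate top stand xy",len(q),np.round(q.min(0),4),np.round(q.max(0),4),np.round(np.median(P[m],0),4))
np.save("S.npy",np.dstack([S,Z]))
```

```text
plate top stand xy 405 [-0.0169 -0.0337] [ 0.0168 -0.0257] [ 0.5446 -0.0529  0.1147]
```

View pics/w7.png

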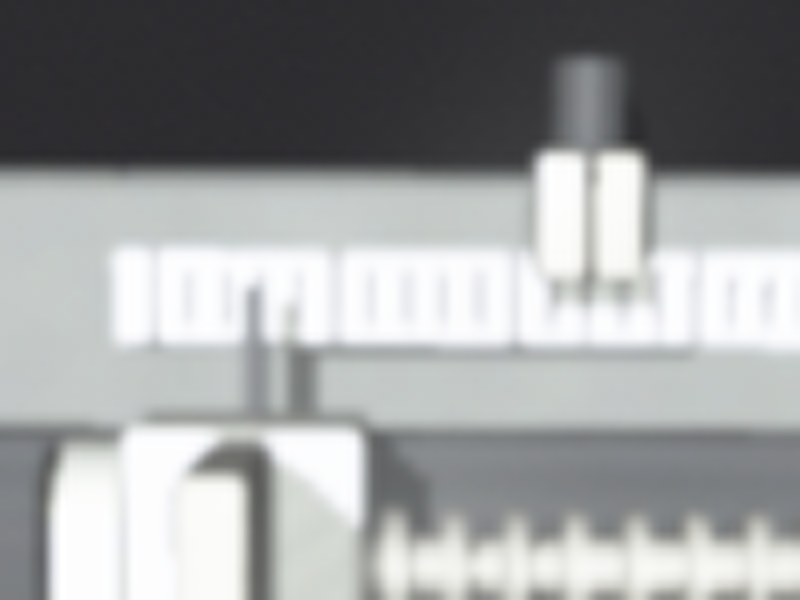

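Run:
```python
from h import *
d=load("wrist");S=np.load("S.npy");K=d["K"];T=d["T"]
print("z clip",np.round(S[122:134,292:306:2,2],3));print("z ptr",np.round(S[136:150:2,255:260,2],3))
E=np.array([[.9992,-.041],[.041,.9992]]);o=np.array([.5454,-.0231])
def onplane(u,v,h):
    r=T[:3,:3]@np.array([(u-K[0,2])/K[0,0],-(v-K[1,2])/K[1,1],-1]);p=T[:3,3]+r*(h-T[2,3])/r[2];return np.round(E@(p[:2]-o),4)
print("ptr",onplane(256.6,138,.034))
for h in(.03,.034,.038): print("mark",h,onplane(298.4,126.5,h))
# clip extent
m=(S[...,2]>.024)&(S[...,2]<.045)&(S[...,0]>.032)&(S[...,0]<.07);q=S[m];print(len(q),q.min(0),q.max(0),np.median(q,0))
g=cv2.cvtColor(d["img"],cv2.COLOR_RGB2GRAY);print(g[122:132:2,292:306]);print(g[138:146:2,250:266])
```

```text
z clip [[0.031 0.031 0.031 0.032 0.032 0.032 0.033]
 [0.031 0.032 0.031 0.031 0.033 0.031 0.033]
 [0.03  0.032 0.031 0.032 0.032 0.031 0.031]
 [0.031 0.031 0.032 0.03  0.032 0.03  0.03 ]
 [0.031 0.032 0.033 0.033 0.031 0.032 0.031]
 [0.03  0.032 0.031 0.031 0.032 0.031 0.032]
 [0.031 0.031 0.032 0.032 0.03  0.032 0.032]
 [0.031 0.032 0.031 0.031 0.031 0.031 0.031]
 [0.03  0.032 0.032 0.032 0.03  0.032 0.032]
 [0.031 0.033 0.032 0.032 0.032 0.031 0.031]
 [0.032 0.031 0.031 0.033 0.032 0.032 0.031]
 [0.031 0.032 0.032 0.032 0.032 0.033 0.032]]
z ptr [[0.019 0.035 0.035 0.033 0.018]
 [0.015 0.034 0.034 0.033 0.018]
 [0.017 0.033 0.036 0.034 0.016]
 [0.016 0.035 0.036 0.033 0.017]
 [0.014 0.034 0.035 0.034 0.013]
 [0.013 0.035 0.034 0.034 0.013]
 [0.013 0.035 0.034 0.034 0.013]]
ptr [ 0.0321 -0.0297]
mark 0.03 [ 0.0442 -0.0739]
mark 0.034 [ 0.0441 -0.0736]
mark 0.038 [ 0.0441 -0.0734]
354 [ 0.03205998 -0.34224563  0.02401369] [ 0.06986275 -0.02907545  0.03532426] [ 0.04778004 -0.07418426  0.03072803]
[[220 250 253 253 252 241 181 191 242 251 252 250 239 178]
 [223 250 253 253 252 241 194 217 248 251 251 250 237 178]
 [224 250 253 252 251 241 194 216 247 251 251 249 235 173]
 [225 250 252 252 251 240 192 214 246 250 250 248 234 170]
 [227 249 252 252 250 239 190 212 245 250 249 248 234 171]]
[[253 253 247 234 242 220 173 194 237 247 233 217 229 251 253 250]
 [253 253 250 243 244 221 173 194 237 245 227 209 229 251 253 250]
 [240 240 239 237 229 198 163 171 207 221 199 187 207 231 236 230]
 [195 197 197 197 192 175 154 147 162 183 172 139 126 131 147 166]]
```

The pointer (dark bar at crop x≈256, the one beside it being its shadow) is at stand y = -29.7 mm, the same as the plate's middle. The line at crop (591,215) is at -73.9 mm, so the travel is about 44.2 mm, within 44–56. Next is the pinch.

Run:
```python
from h import *
goto([.5442,-.0525,.076],-2.35,8)
```

```text
tcp [ 0.5155 -0.0743  0.2062] row x8: 0.14 -0.11 0.65 0.00 0.00 0.01 F [-0.2  0.  -0.6]
```

{"method": "play_rows", "body": {
  "steps": "0.29 -0.22 0.3 0 0 0.02;0.29 -0.22 0.4 0 0 0.02;0.28 -0.22 0.5 0 0 0.02;0.28 -0.22 0.6 0 0 0.02;0 0 0.8 0 0 0;0 0 0.9 0 0 0;0 0 0.9 0 0 0;0 0 0.8 0 0 0;0 0 0 0 0 0;0 0 0 0 0 0"
}}

```text
time_s: 26.85
tcp_pos: [0.5451, -0.0533, 0.0759]
eef_rot: [[0.999, -0.043, -0.002], [-0.043, -0.999, 0.001], [-0.002, -0.0, -1.0]]
contact_force: [-0.5, 0.6, 0.1]
gripper_width: 0.498
grasp_force: 0.0
```

{"method": "play_rows", "body": {
  "steps": "0 0 0 0 0 0;0 0 0 0 0 0;0 0 0 0 0 0;0 0 0 0 0 0;0 0 0 0 0 0;0 0 0 0 0 0;0 0 0 0 0 0;0 0 0 0 0 0;0 0 0 0 0 0",
  "fingers": 1
}}

```text
time_s: 27.75
tcp_pos: [0.5456, -0.0535, 0.0773]
eef_rot: [[0.999, -0.043, 0.0], [-0.043, -0.999, 0.0], [0.0, -0.0, -1.0]]
contact_force: [0.6, 1.5, 2.6]
gripper_width: 0.083
grasp_force: 30.0
```

Run:
```python
from h import *
goto([.5442-.0018,-.0525-.0441,.076],-2.35,10)
s=snap("wrist");save("w8.png",s["img"],(180,120,380,270),4)
```

```text
tcp [ 0.5456 -0.0535  0.0773] row x10: -0.01 0.17 0.01 -0.00 -0.00 -0.00 F [0.6 1.5 2.6]
```

View pics/w8.png

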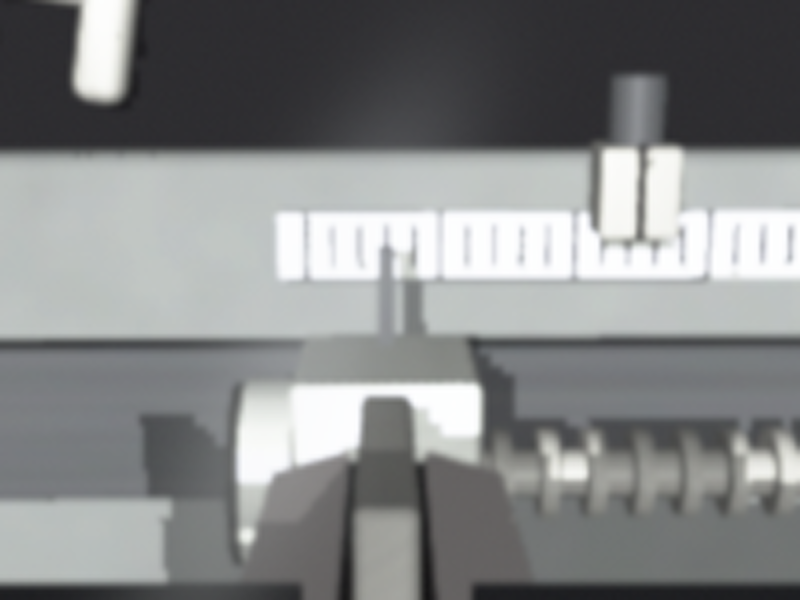

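The fingers hold the plate (opening 8 mm). The pointer is at crop x≈386 and the line at x≈642, about 44.5 mm apart. I pull most of the way.

{"method": "play_rows", "body": {
  "steps": "0 0.17 0 0 0 0;0 0.17 0 0 0 0;0 0.17 0 0 0 0;0 0.17 0 0 0 0;0 0.17 0 0 0 0;0 0.17 0 0 0 0;0 0.17 0 0 0 0;0 0.17 0 0 0 0;0 0.17 0 0 0 0;0 0.17 0 0 0 0;0 0 0 0 0 0;0 0 0 0 0 0;0 0 0 0 0 0"
}}

```text
time_s: 29.1
tcp_pos: [0.544, -0.0932, 0.0773]
eef_rot: [[0.999, -0.042, 0.001], [-0.042, -0.999, 0.005], [0.001, -0.006, -1.0]]
contact_force: [0.1, 11.0, 4.2]
gripper_width: 0.084
grasp_force: 30.0
```

Run:
```python
from h import *
s=snap("wrist");save("w9.png",s["img"],(240,140,320,200),10)
print(manip.state()["tcp_pos"],manip.state()["contact_force"])
g=cv2.cvtColor(s["img"],cv2.COLOR_RGB2GRAY);print("cols 268..298");print(g[158:206:3,268:298])
```

```text
[ 0.54404529 -0.09314001  0.07727536] [0.52880592 9.95807784 3.80045679]
cols 268..298
[[146 146 147 146 150 187 231 241 242 242 242 243 242 229 177 145 194 236
  242 243 243 242 242 240 223 166 139 138 139 143]
 [192 192 192 191 187 210 243 251 251 251 251 251 251 242 195 152 197 241
  250 251 251 251 251 249 236 178 132 128 154 184]
 [198 198 199 197 192 210 242 250 251 250 251 251 250 242 193 155 211 246
  250 250 250 250 250 248 232 172 132 132 158 188]
 [198 198 198 196 191 209 241 249 250 250 250 250 249 240 192 155 209 245
  250 250 250 249 249 247 229 167 130 132 157 189]
 [199 199 199 196 191 208 240 249 249 249 249 249 249 239 190 153 207 244
  249 249 249 249 248 246 227 163 129 133 159 190]
 [232 220 191 203 216 218 239 248 248 248 248 249 248 237 188 152 204 243
  248 248 248 248 247 244 226 179 175 202 229 236]
 [251 241 201 222 243 239 241 247 248 247 247 248 247 236 186 150 202 241
  247 247 247 247 246 242 226 196 214 235 241 227]
 [251 243 212 225 246 246 242 239 233 223 225 228 226 210 163 134 171 217
  225 225 224 221 215 214 212 208 219 235 236 196]
 [251 244 221
[... 287 characters left out ...]
204 202 201 199 206 232
  249 252 252 251 251 252 252 252 252 252 251 250]
 [195 195 195 195 195 193 182 161 153 153 161 177 187 174 145 132 130 134
  156 181 182 171 166 165 165 165 165 164 164 164]
 [199 200 200 200 200 198 187 165 153 152 161 181 193 179 144 130 129 134
  157 187 196 196 195 195 195 195 195 195 194 194]
 [200 200 200 200 199 198 187 165 152 150 160 180 192 177 144 134 155 183
  192 195 195 195 195 195 195 195 195 194 195 194]
 [200 200 200 200 200 198 186 164 150 149 158 179 190 175 142 133 157 186
  195 195 195 195 195 195 195 194 195 195 195 195]
 [177 177 176 176 174 172 165 154 148 146 149 157 162 154 136 131 143 160
  165 165 165 165 165 165 165 166 166 165 161 156]]
```

View pics/w9.png

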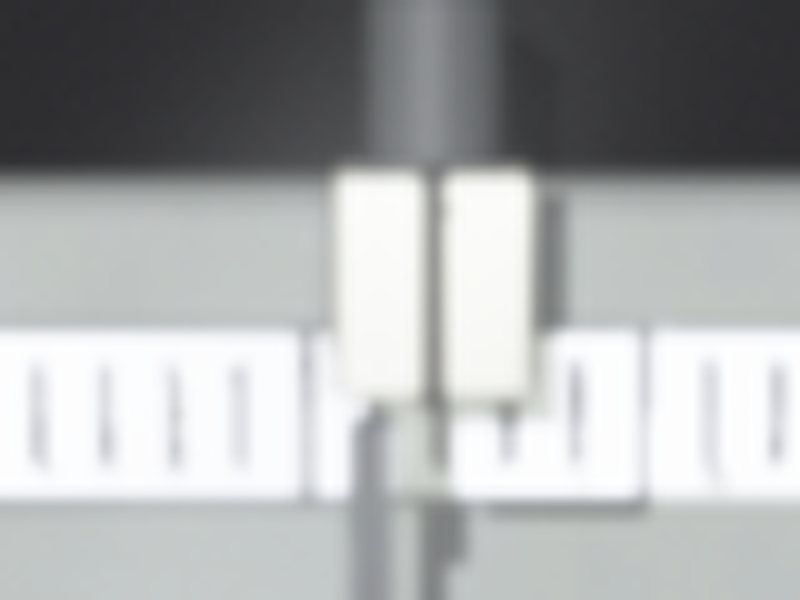

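The line is at column 282.95 and the pointer at 276.6, so about 4.4 mm remain.

{"method": "play_rows", "body": {
  "steps": "0 0.1 0 0 0 0;0 0.09 0 0 0 0;0 0 0 0 0 0;0 0 0 0 0 0;0 0 0 0 0 0;0 0 0 0 0 0"
}}

```text
time_s: 29.75
tcp_pos: [0.5439, -0.0976, 0.0773]
eef_rot: [[0.999, -0.041, 0.001], [-0.041, -0.999, 0.006], [0.001, -0.006, -1.0]]
contact_force: [1.2, 10.8, 3.7]
gripper_width: 0.082
grasp_force: 30.0
```

Run:
```python
from h import *
s=snap("wrist");save("w10.png",s["img"],(240,140,320,200),10)
print(manip.state()["tcp_pos"],manip.state()["contact_force"])
g=cv2.cvtColor(s["img"],cv2.COLOR_RGB2GRAY);print("cols 264..290");print(g[161:206:3,264:290])
```

```text
[ 0.54386157 -0.09756897  0.07725311] [ 0.92663136 10.52665895  3.46343626]
cols 264..290
[[192 192 199 228 248 251 251 251 251 251 250 239 177 153 203 239 249 250
  251 251 250 246 219 149 125 132]
 [198 198 202 227 248 251 251 250 251 251 250 238 178 165 223 247 250 250
  250 250 249 244 217 149 129 135]
 [198 197 201 224 246 250 250 250 250 250 249 236 176 164 221 246 249 250
  249 249 248 243 214 148 128 135]
 [198 197 199 223 245 249 249 249 249 249 248 235 175 162 220 245 248 249
  248 248 247 241 210 146 128 136]
 [200 208 224 231 244 248 248 248 248 249 247 233 174 162 218 243 247 248
  247 247 246 240 211 168 175 203]
 [222 228 243 241 244 247 247 247 247 248 246 231 171 160 216 242 246 246
  246 246 245 238 213 188 213 237]
 [215 225 246 246 243 241 233 224 226 228 225 204 156 146 184 219 226 226
  225 223 218 210 200 201 217 235]
 [215 224 249 252 252 251 241 210 224 237 228 184 152 145 162 195 210 213
  211 198 180 201 238 244 245 248]
 [214 222 248 252 252 251 243 226 242 250 244 202 161 157 175 201 212 213
  211 200 190 225 251 253 253 253]
 [203 189 228 247 250 250 250 249 249 249 240 197 160 156 170 192 201 202
  202 207 230 248 251 252 252 252]
 [196 196 197 197 197 197 196 197 197 195 185 165 153 152 160 173 169 144
  132 130 130 133 144 161 166 166]
 [201 201 201 202 202 202 202 202 203 200 188 166 153 151 161 176 173 144
  130 128 128 134 157 187 195 195]
 [202 202 201 202 201 201 201 202 202 199 187 165 151 150 159 177 181 160
  136 127 126 131 156 186 194 195]
 [201 201 201 201 201 201 200 200 199 197 186 163 151 149 158 178 189 175
  140 126 125 130 156 186 195 195]
 [180 179 179 177 177 176 175 174 173 171 165 154 148 146 148 155 158 149
  132 127 127 130 143 161 167 167]]
```

View pics/w10.png

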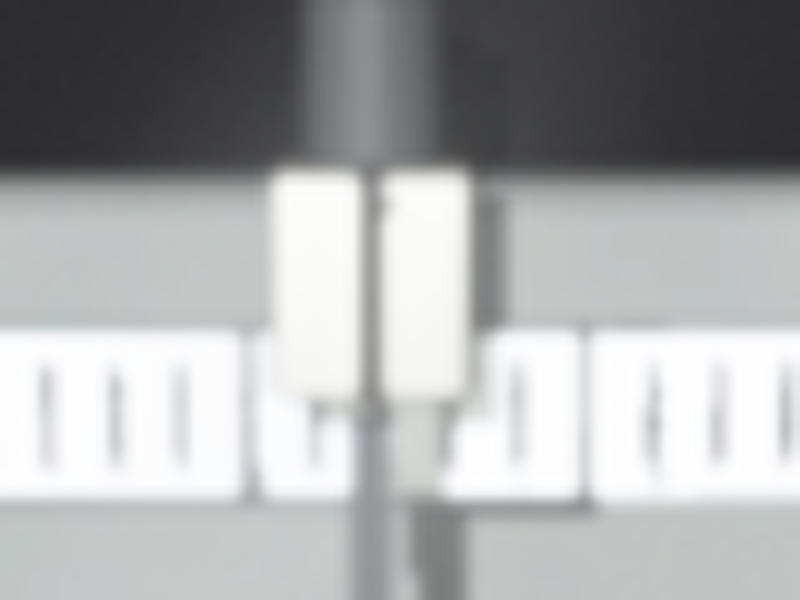

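The last crop shows the pointer at x≈370 directly under the clip's line at x≈372 (columns 276.6 and 276.6), so they are aligned. The grip is steady at 30 N. I hand in.

```bash
python3 -c "
from station import workorder
print(workorder.finish_job())"
```

```text
the job is handed in; nothing more can be done
None
```

The sleeve that fits is fully home on the pin, the other is in the steel tray (I did not try it on the pin, since the first one slid home), and the carriage is held with its pointer at the clip's line; the job is handed in.

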